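# Release the control unit's tray with the release pin

## Task

Take the release pin out of its wooden block, reach straight down with it through the small hole in the top of the grey control unit and press the hidden spring latch until it gives, without forcing it. Draw the pin out so that the tray springs fully open, then put the pin back upright and fully home in its block. Leave the glue bottle, the track rubber and the pliers alone.

Things in the scene. Friction and masses are not known exactly. Their poses are not given: they have to be found in the camera images.
- case: grey sheet-metal control unit, fixed, 100 mm deep (x) x 90 wide (y) x 62 high; four screws and one small hole in its flat top, louvres in its sides. Origin: centre of its underside; -x points out of its front, the way the tray comes out. Contact forces on it and all in it that add up to over 32 N break the latch and fail the job (about 17 N are there just after the latch trips)
- hole (a point): centre of the unit's access hole, level with its flat top (62 mm above the worktop): round, 10 mm diameter, through the 4 mm top plate; round it a raised steel rim 2 mm high, 21 mm across (12 mm or more inside). Axes as the unit's. Straight below, out of sight, lies the latch's spring pad, 18 mm square; at rest its top is 22 to 36 mm below the flat top, different every time
- shaft_low (a point): point on the hole's axis 36 mm below the flat top, inside the unit, the lowest level of the pad at rest. The pad is pushed straight down against a spring: 3 to 6 N at first, about 7 N after 8 mm, where the latch trips; rigid stop after 11 mm (about 8 N, then steeply more). Let go before it has tripped, it comes back up
- tray (a joint): how far the unit's tray (grey front plate, 83 x 50 mm) stands out, in m: 0 shut and latched, 0.040 fully open. When the latch trips the tray jumps out 2 to 7 mm and leans on the side of the pin with about 9 N towards the unit's front (4 N or more of it felt by the hand), and stays so until the pin's tip is drawn up to within 10 mm of the flat top; then it springs out by itself
- pin_grip (a point): centre of the release pin's handle: a black square handle with grey bands, 14 x 14 x 46 mm, on a round steel shaft of 6 mm diameter and 55 mm length below it; 101 mm long in all, 50 g, loose. z axis points along the pin from the tip to the handle; x and y are square to the handle's flat sides. The handle reaches 23 mm above and below this point; the tip is 78 mm below it
- pin_tip (a point): the end of the pin's steel shaft, on its axis; axes as the handle's
- holder_mouth (a point): centre of the hole's mouth in the top of the pin's wooden block, 58 mm above the worktop. The block is 50 x 50 x 58 mm with a foot plate 64 x 64 x 6 mm, fixed; the hole goes right through, 10 mm diameter with a 2 mm chamfer. At the start the pin stands in it with the lower end of its handle resting on the block's top (tip 55 mm below the mouth)
- glue_bottle: white glue bottle with a blue cap, 32 mm diameter, 83 mm high, upright, loose; origin at the centre of its underside. Leave alone
- track_rubber: brown abrasive block, 23 x 52 x 13 mm, loose; origin at the centre of its underside. Leave alone
- pliers: pliers with blue grips, 44 x 136 x 11 mm, lying flat, loose; origin at the centre of their underside. Leave alone
Things that resemble listed ones, but are neither listed nor needed, are in the scene too. Of the things shaped like the part that bears holder_mouth, the wooden one is meant.

How it is judged:
By the outcome, as a careful person would: the job done as asked, in the order asked, and still so for the second after the job is handed in, with the robot touching nothing.
It also fails if it takes over 72 s, if anything falls off the work surface, if the arm or the gripper's body presses on something with over 40 N, if the wrist force passes 120 N, or if a joint passes its speed limit or range.

## Robot

A 7-joint arm with a two-finger parallel gripper is mounted at the origin on a cart in front of the work surface, level with it; the furniture and walls round the work are solid. World frame = base frame: x ahead of the robot, y to its left, z up, the work surface at z = 0. Lengths are in m, angles in rad, forces in N, time in s.
With the tool pointing down it reaches from about 0.425 to 0.875 m from the base axis. Payload 4.7 kg.
Tool frame: the origin (TCP) lies at the centre of the arm's flange, where the gripper is bolted on; the fingertips stand 182 mm ahead of it and the grasp point (between the pads) lies 164 mm ahead of it; x points along the fingers, y is the direction in which the jaws open and shut, and the axes are right-handed (so a half turn about x gives the same grasp; the last joint's range is limited). The gripper opens to 87 mm and grips with 3 to 60 N. Pads are 19 mm wide; open, the fingers measure 117 mm over their backs; the gripper's body (75 mm by 190 mm) begins 51 mm behind the grasp point.
Start: joints at [1.191, 0.321, -0.07, 1.45, 0.023, 1.371, -0.057], TCP at [0.249, -0.6, 0.405] pointing down, gripper open.
Joint ranges: [-2.86, 2.86], [-0.3, 2.09], [-1.38, 1.24], [0.06, 2.45], [-1.56, 4.7], [0.09, 2.05], [-2.69, 2.69]. Speed limits (rad/s): [2.57, 2.57, 3.14, 3.14, 3.14, 3.14, 3.14].

## Interface

Orientations are given as a rotation vector (axis times angle).
In Python, from bench import ctrl gives the robot as it stands.
- The arm moves only by the shell command python3 -m crank 'ROWS' [FORCE]. ROWS is JSON, one flat list of numbers, 7 for each row, row after row: the shift along the tool's x, y, z in mm, then the turn, a rotation vector about the tool's x, y, z in rad, then the finger opening in mm, from 0 to 87. A call has exactly 5 rows; each row shifts and turns the commanded pose from where the row before left it, along the tool's axes as they then stand; what a row does not reach is not made up. A row lasts 1/8 s, in which the tool goes at most 62.5 mm and 10.7 degrees, less where a joint would pass 70% of its speed; a pose out of reach is approached as far as the arm can. A call with a gripper value outside its range is refused whole. The fingers move at their own pace and stop on an object; FORCE is the grip in N (left out, the last holds). Time passes only in rows, so rows that do not move let the fingers close, or fill a call up. It gives the time, the measured TCP pose, the force and the opening at its end, in the units of the state.
- ctrl.get_state(): the state, without advancing time (a new reading comes with each control period).
- ctrl.get_image(name): name is "scene" or "top" or "wrist"; returns the picture (480x640x3 uint8, red, green, blue); there is no depth.
- ctrl.camera_params(name): a dict with "K" (3x3 intrinsics, pixels), "k1" (the pictures are not rectified: a ray, as slopes to the right and down, at radius r is drawn at 1 + k1 r^2 times it, then the intrinsics apply), "world_to_cam" (4x4, takes a point from world to camera coordinates); the wrist camera has in their place "hand_eye" (4x4, takes a point from camera to tool coordinates, whose origin is the TCP and whose axes are the tool frame's). Camera axes: x right, y down, z forward; pixel columns grow to the right and rows downward; lengths in m; the calibration is good to about 2 mm. A picture is of the moment at which its call begins: read the wrist's pose just before it. camera_params takes no time and is no camera call.
- ctrl.close_job(): hands the job in, once; it reports no verdict.
Trained networks look in the newest picture that a camera, given by its name, has taken for a name from the list of things; names that differ only in an ending like _2 or _b are one class to them, and where a whole thing is asked for, a point or a joint stands for the part that bears it (a point fixed in the world has none). Each returns a list of dicts, best first, with "confidence" (0 to 1); they miss things now and then, are a little off and sometimes report something else, mostly with a low value. They report only what shows in the picture. A call takes as long as a camera call. They do not tell look-alikes from the thing itself.
- ctrl.regions_of(camera, target): "region" (480x640 bool, what is visible of it) and "at" ([column, row] in pixels, amid what is visible of it).
- ctrl.mark_of(camera, target): "at" ([column, row] in pixels: a listed point, or the origin of a listed thing).
The state is a dict: "time": time; "joint_positions": joint angles; "qd": joint speeds; "joint_torque": joint torques, N m; "position": TCP position; "tool_rot": TCP orientation; "ft_force": force on the tool from outside, world axes, zero at the start; "torque": the same for the moment, N m; "grip_width": opening from 0.0 (shut) to 1.0 (fully open).
Only numpy, scipy, OpenCV 4.12 (cv2) and the standard library are available. Lean on these libraries where they do the work, as an engineer would, in place of code of your own. Each camera call takes 0.05 s, during which the arm holds its last target.

## Working session

There is one attempt and no reset: what is moved stays moved. The work goes in short steps, Python scripts to look and compute and a shell command to move; the robot and the scene stay as the last step left them, time stands still between calls to the robot, and variables do not carry over. Pictures are saved under pics/ and viewed, and the job is handed in when it is done.

```bash
ls -la; mkdir -p pics
cat > h.py <<'E'
import numpy as np, cv2
from bench import ctrl
from scipy.spatial.transform import Rotation as R
def save(im,n): cv2.imwrite('pics/'+n+'.png', im[:,:,::-1])
def T():
    s=ctrl.get_state(); M=np.eye(4); M[:3,:3]=R.from_rotvec(s['tool_rot']).as_matrix(); M[:3,3]=s['position']; return M
def cam(name,Tt=None):
    p=ctrl.camera_params(name); K=np.array(p['K']); k1=p['k1']
    if 'world_to_cam' in p: c2w=np.linalg.inv(np.array(p['world_to_cam']))
    else: c2w=(T() if Tt is None else Tt)@np.array(p['hand_eye'])
    return K,k1,c2w
def ray(c,uv):
    K,k1,c2w=c
    x=np.linalg.inv(K)@np.array([uv[0],uv[1],1.]); d=x[:2]; rd=np.hypot(*d); r=rd
    for _ in range(30): r=rd/(1+k1*r*r)
    s=r/rd if rd>0 else 1
    v=c2w[:3,:3]@np.array([d[0]*s,d[1]*s,1]); return c2w[:3,3],v/np.linalg.norm(v)
def atz(c,uv,z):
    o,v=ray(c,uv); return o+v*(z-o[2])/v[2]
def proj(c,P):
    K,k1,c2w=c
    q=np.linalg.inv(c2w)@np.append(P,1); a=q[:2]/q[2]; a=a*(1+k1*a@a); return (K@np.append(a,1))[:2]
def tri(rs):
    A=np.zeros((3,3));b=np.zeros(3)
    for o,v in rs:
        M=np.eye(3)-np.outer(v,v);A+=M;b+=M@o
    return np.linalg.solve(A,b)
E
python3 - <<'E'
from h import *
s=ctrl.get_state(); print(s)
for n in ['scene','top','wrist']:
    save(ctrl.get_image(n),n+'0'); print(n,{k:np.round(v,4).tolist() for k,v in ctrl.camera_params(n).items()})
E
```

```text
total 12
drwxr-xr-x  3 agent agent 4096 Dec  6 15:12 .
drwxr-xr-x 23 root  root  4096 Dec  6 15:12 ..
drwxr-xr-x  2 agent agent 4096 Dec  6 15:12 pics
{'time': 0.0, 'joint_positions': array([ 1.1910928 ,  0.32179323, -0.0700545 ,  1.45166376,  0.0226588 ,
        1.37078373, -0.05692772]), 'qd': array([ 6.54818757e-04, -1.40859316e-03, -1.20302485e-03,  6.61760669e-05,
       -9.41474787e-05,  6.69183322e-05,  8.11022391e-04]), 'joint_torque': array([-1.23070922e-04, -4.91283882e+01, -4.04255250e-01, -3.12524450e+01,
       -6.40663714e-02,  4.37274633e-02,  1.93941960e-04]), 'position': array([ 0.24927374, -0.60008106,  0.40368595]), 'tool_rot': array([ 2.00551438,  0.40199317, -2.00658726]), 'ft_force': array([0.16636221, 0.66573868, 0.51633234]), 'torque': array([-0.01358499, -0.02294383,  0.10078887]), 'grip_width': 1.002099692968445}
scene {'K': [[539.6419, 0.0, 330.1362], [0.0, 539.6419, 238.238], [0.0, 0.0, 1.0]], 'k1': -0.016, 'world_to_cam': [[-0.5752, -0.8178, -0.0154, 0.3357], [-0.3473, 0.2612, -0.9006, 0.2391], [0.7406, -0.5127, -0.4343, 0.8048], [0.0, 0.0, 0.0, 1.0]]}
top {'K': [[516.0441, 0.0, 326.8143], [0.0, 516.0441, 239.9236], [0.0, 0.0, 1.0]], 'k1': -0.1545, 'world_to_cam': [[0.0076, -1.0, 0.0037, 0.0456], [-0.9973, -0.0079, -0.0733, 0.4864], [0.0733, -0.0032, -0.9973, 1.2101], [0.0, 0.0, 0.0, 1.0]]}
wrist {'K': [[425.5165, 0.0, 319.969], [0.0, 425.5165, 246.4207], [0.0, 0.0, 1.0]], 'k1': -0.1012, 'hand_eye': [[-0.0012, -0.264, 0.9645, 0.0197], [1.0, 0.0005, 0.0013, -0.0002], [-0.0008, 0.9645, 0.2639, -0.0722], [0.0, 0.0, 0.0, 1.0]]}
```

View pics/scene0.png

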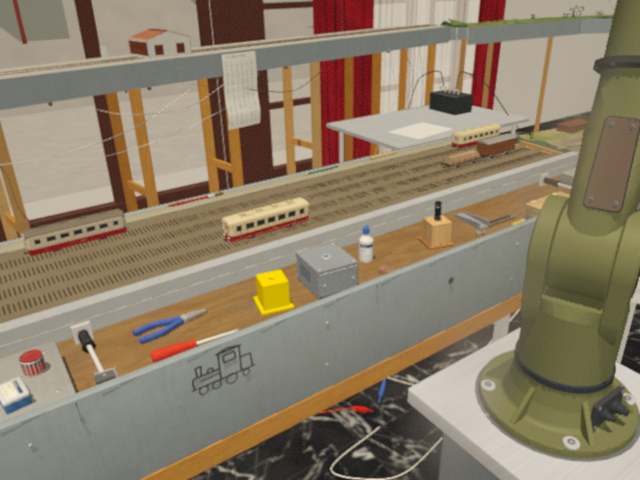

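View pics/top0.png

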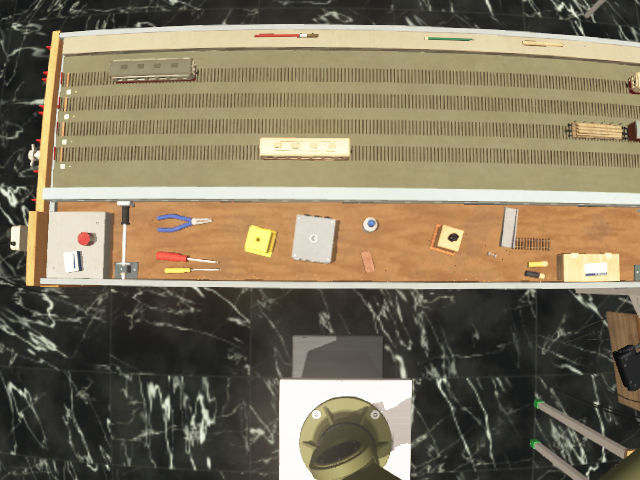

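View pics/wrist0.png

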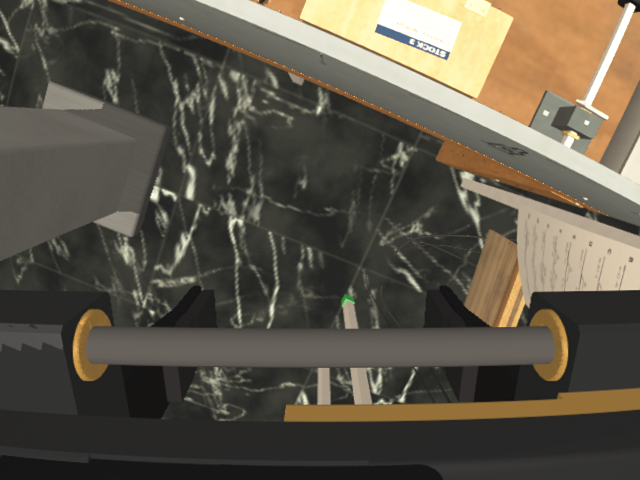

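Run:
```python
from h import *
im={n:ctrl.get_image(n) for n in ['scene','top']}
for t in ['pin_grip','holder_mouth','hole','case','pin_tip','glue_bottle','track_rubber','pliers']:
    for n in ['scene','top']:
        print(t,n,[(np.round(d['at'],1).tolist(),round(d['confidence'],2)) for d in ctrl.mark_of(n,t)][:4])
c=cv2.resize(im['top'][195:290,220:500],None,fx=2.8,fy=2.8,interpolation=cv2.INTER_CUBIC); save(c,'topz')
c=cv2.resize(im['scene'][190:320,240:540],None,fx=2.6,fy=2.6,interpolation=cv2.INTER_CUBIC); save(c,'scz')
```

```text
pin_grip scene [([437.5, 207.0], 0.65), ([327.3, 272.4], 0.59)]
pin_grip top [([450.2, 235.3], 0.56), ([314.0, 236.6], 0.3)]
holder_mouth scene [([274.9, 276.9], 0.84), ([440.0, 222.8], 0.82)]
holder_mouth top [([450.6, 234.1], 0.86), ([254.2, 243.4], 0.83)]
hole scene [([322.6, 253.5], 0.81)]
hole top [([313.6, 238.4], 0.66)]
case scene [([327.7, 281.7], 0.78)]
case top [([315.0, 238.9], 0.74)]
pin_tip scene []
pin_tip top []
glue_bottle scene [([360.5, 259.4], 0.9)]
glue_bottle top [([368.0, 225.4], 0.43)]
track_rubber scene []
track_rubber top [([365.9, 261.6], 0.49)]
pliers scene [([173.3, 323.6], 0.81)]
pliers top [([180.7, 223.6], 0.55)]
```

View pics/topz.png

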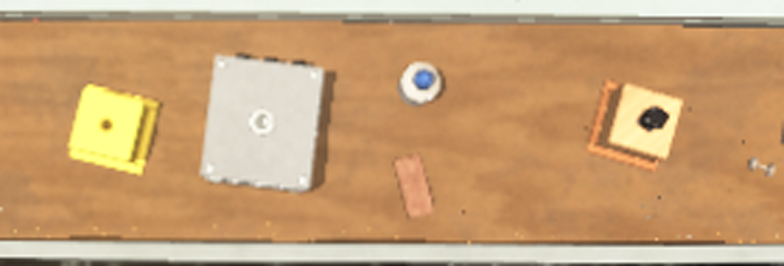

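View pics/scz.png

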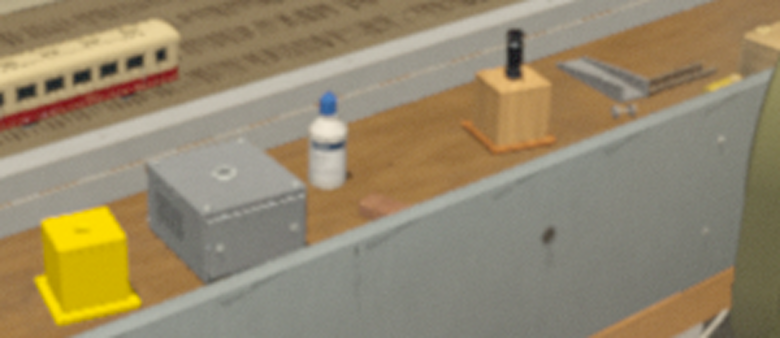

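Run:
```python
from h import *
s=cam('scene');t=cam('top')
print('pin',tri([ray(s,(437.5,207)),ray(t,(450.2,235.3))]))
print('mouth',tri([ray(s,(440,222.8)),ray(t,(450.6,234.1))]), atz(s,(440,222.8),.058),atz(t,(450.6,234.1),.058))
print('hole',tri([ray(s,(322.6,253.5)),ray(t,(313.6,238.4))]), atz(s,(322.6,253.5),.062),atz(t,(313.6,238.4),.062))
print('bottle',atz(t,(370,224),.083), atz(s,(360.5,259.4),0))
print('rubber',atz(t,(367,261),.013))
for p in [(314,190),(314,201),(314,281),(314,287)]: print(atz(t,p,0))
print(R.from_rotvec(ctrl.get_state()['tool_rot']).as_matrix().round(3))
```

```text
pin [ 0.49005753 -0.23365672  0.08867359]
mouth [ 0.49498165 -0.24776583  0.04292876] [ 0.46780181 -0.22954176  0.058     ] [ 0.49894044 -0.23838304  0.058     ]
hole [0.48724674 0.08187211 0.06678512] [0.49675791 0.07871297 0.062     ] [0.48604881 0.07981282 0.062     ]
bottle [ 0.51811565 -0.04782964  0.083     ] [ 5.21592687e-01 -3.98208073e-02 -1.11022302e-16]
rubber [ 0.43674393 -0.04690444  0.013     ]
[0.60896473 0.08140615 0.        ]
[0.58190843 0.08113241 0.        ]
[0.38816374 0.07930275 0.        ]
[0.37377425 0.07917612 0.        ]
[[-0.     0.384 -0.923]
 [-0.    -0.923 -0.384]
 [-1.     0.     0.   ]]
```

Run:
```python
from h import *
s=cam('scene');t=cam('top')
for uv in [(314,287),(314,281),(314,201),(314,190)]:
  for h in [0,.02,.04,.06,.08,.1]:
    P=atz(t,uv,h); print(uv,h,P.round(3),proj(s,P).round(0))
```

```text
(314, 287) 0 [0.374 0.079 0.   ] [359. 306.]
(314, 287) 0.02 [0.374 0.079 0.02 ] [359. 297.]
(314, 287) 0.04 [0.374 0.078 0.04 ] [359. 287.]
(314, 287) 0.06 [0.375 0.078 0.06 ] [360. 278.]
(314, 287) 0.08 [0.375 0.078 0.08 ] [360. 269.]
(314, 287) 0.1 [0.376 0.077 0.1  ] [360. 259.]
(314, 281) 0 [0.388 0.079 0.   ] [355. 302.]
(314, 281) 0.02 [0.388 0.079 0.02 ] [355. 293.]
(314, 281) 0.04 [0.388 0.078 0.04 ] [355. 284.]
(314, 281) 0.06 [0.389 0.078 0.06 ] [355. 275.]
(314, 281) 0.08 [0.389 0.078 0.08 ] [355. 266.]
(314, 281) 0.1 [0.389 0.077 0.1  ] [355. 256.]
(314, 201) 0 [0.582 0.081 0.   ] [301. 265.]
(314, 201) 0.02 [0.579 0.081 0.02 ] [301. 257.]
(314, 201) 0.04 [0.576 0.08  0.04 ] [302. 249.]
(314, 201) 0.06 [0.573 0.08  0.06 ] [302. 241.]
(314, 201) 0.08 [0.57  0.079 0.08 ] [303. 233.]
(314, 201) 0.1 [0.567 0.079 0.1  ] [303. 225.]
(314, 190) 0 [0.609 0.081 0.   ] [294. 260.]
(314, 190) 0.02 [0.606 0.081 0.02 ] [295. 253.]
(314, 190) 0.04 [0.602 0.08  0.04 ] [295. 245.]
(314, 190) 0.06 [0.599 0.08  0.06 ] [296. 237.]
(314, 190) 0.08 [0.595 0.08  0.08 ] [296. 230.]
(314, 190) 0.1 [0.592 0.079 0.1  ] [297. 222.]
```

Run:
```python
from h import *
im=ctrl.get_image('scene');save(cv2.resize(im[170:340,230:450],None,fx=3.5,fy=3.5,interpolation=cv2.INTER_CUBIC),'scz2')
```

```text
(no output)
```

View pics/scz2.png

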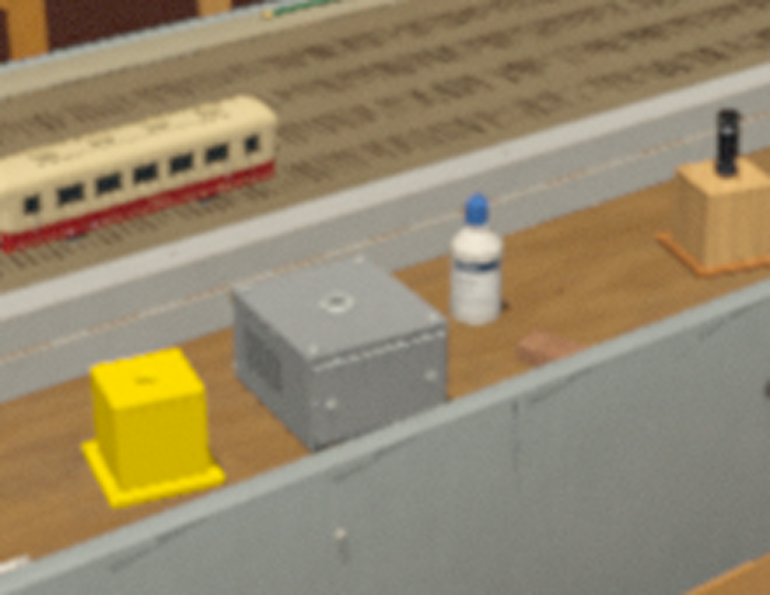

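```bash
cat >> h.py <<'E'
def plan(target,yaw=None,n=5,start=None,syaw=None):
    """print rows: target TCP xyz (m), yaw=azimuth of tool y (deg); assumes tool down"""
    s=ctrl.get_state(); M=R.from_rotvec(s['tool_rot']).as_matrix()
    p=np.array(s['position'] if start is None else start); a0=np.degrees(np.arctan2(M[1,1],M[0,1])) if syaw is None else syaw
    if yaw is None: yaw=a0
    d=(np.array(target)-p)/n; da=np.radians((yaw-a0)/n); a=np.radians(a0)
    print('from',p.round(4),'yaw',round(a0,2),'tilt xaxis',M[:,0].round(4))
    for i in range(n):
        y=np.array([np.cos(a),np.sin(a),0]); z=np.array([np.sin(a),-np.cos(a),0])
        print([round(v,1) for v in (-d[2]*1000,d@y*1000,d@z*1000)],round(-da,4)); a+=da
E
python3 - <<'E'
from h import *
plan([.49,-.236,.365],-13,10)
E
```

```text
from [ 0.2494 -0.6003  0.4048] yaw -67.44 tilt xaxis [-0.e+00 -1.e-04 -1.e+00]
[np.float64(4.0), np.float64(-24.4), np.float64(-36.2)] -0.095
[np.float64(4.0), np.float64(-20.9), np.float64(-38.3)] -0.095
[np.float64(4.0), np.float64(-17.1), np.float64(-40.2)] -0.095
[np.float64(4.0), np.float64(-13.2), np.float64(-41.6)] -0.095
[np.float64(4.0), np.float64(-9.2), np.float64(-42.7)] -0.095
[np.float64(4.0), np.float64(-5.1), np.float64(-43.4)] -0.095
[np.float64(4.0), np.float64(-1.0), np.float64(-43.6)] -0.095
[np.float64(4.0), np.float64(3.1), np.float64(-43.5)] -0.095
[np.float64(4.0), np.float64(7.3), np.float64(-43.1)] -0.095
[np.float64(4.0), np.float64(11.3), np.float64(-42.2)] -0.095
```

```bash
python3 -m crank '[4,-24,-36,-0.095,0,0,87, 4,-21,-38,-0.095,0,0,87, 4,-17,-40,-0.095,0,0,87, 4,-13,-42,-0.095,0,0,87, 4,-9,-43,-0.095,0,0,87]'
```

```text
time: 1.72
position: [0.3707, -0.4174, 0.3848]
tool_rot: [1.703, 0.792, -1.703]
ft_force: [0.1, 0.3, 0.7]
grip_width: 0.999
```

```bash
python3 -m crank '[4,-5,-43,-0.095,0,0,60, 4,-1,-44,-0.095,0,0,60, 4,3,-43,-0.095,0,0,60, 4,7,-43,-0.095,0,0,60, 4,11,-42,-0.095,0,0,60]'
python3 - <<'E'
from h import *
im=ctrl.get_image('wrist');save(im,'w1');print(ctrl.get_state()['position'])
for t in ['pin_grip','holder_mouth']: print(t,[(np.round(d['at'],1).tolist(),round(d['confidence'],2)) for d in ctrl.mark_of('wrist',t)][:4])
E
```

```text
time: 2.35
position: [0.4902, -0.2358, 0.3649]
tool_rot: [1.372, 1.094, -1.372]
ft_force: [0.2, -0.5, -0.5]
grip_width: 0.693
[ 0.49329442 -0.22927836  0.36458283]
pin_grip [([321.4, 251.3], 0.77)]
holder_mouth [([317.6, 241.5], 0.88)]
```

View pics/w1.png

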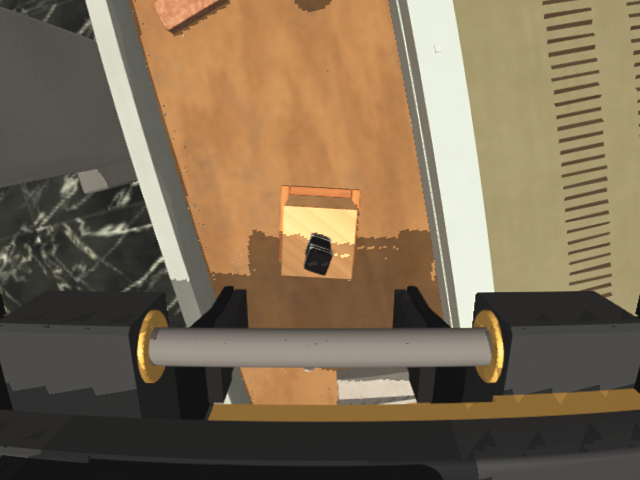

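Run:
```python
from h import *
M=T();im=ctrl.get_image('wrist');save(cv2.resize(im[170:300,250:390],None,fx=4.6,fy=4.6,interpolation=cv2.INTER_CUBIC),'w1z')
np.save('M1',M); print(M.round(4)); s=ctrl.get_state(); print(s['position'],abs(s['qd']).max())
for t in ['pin_grip','holder_mouth']: print(t,[(np.round(d['at'],1).tolist(),round(d['confidence'],2)) for d in ctrl.mark_of('wrist',t)][:4])
```

```text
[[ 4.000e-04  9.756e-01 -2.198e-01  4.908e-01]
 [ 7.000e-04 -2.198e-01 -9.756e-01 -2.343e-01]
 [-1.000e+00  2.000e-04 -8.000e-04  3.648e-01]
 [ 0.000e+00  0.000e+00  0.000e+00  1.000e+00]]
[ 0.48990402 -0.23631071  0.36481007] 0.039177207958681536
pin_grip [([316.6, 254.2], 0.81)]
holder_mouth [([315.9, 244.5], 0.61)]
```

View pics/w1z.png

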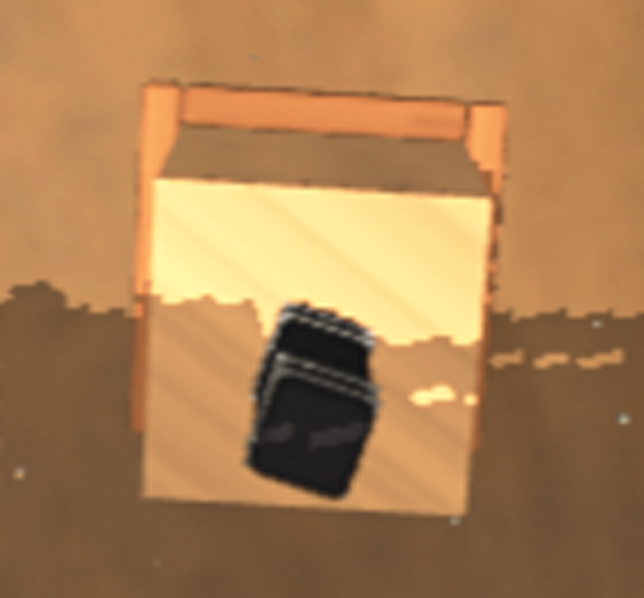

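Run:
```python
from h import *
M=np.load('M1.npy'); c=cam('wrist',M)
print(atz(c,(317.4,264.3),.104),atz(c,(316.6,254.2),.081),atz(c,(315.9,244.5),.058))
# block top face corners
cs=[(152,180),(492,200),(467,515),(143,497)]
P=[atz(c,(250+x/4.6-.4,170+y/4.6-.4),.058) for x,y in cs]; print(np.round(P,4),np.mean(P,0))
for i in range(4):
    d=P[(i+1)%4]-P[i]; print(np.hypot(*d[:2]),np.degrees(np.arctan2(d[1],d[0])))
hs=[(280,375),(375,405),(343,497),(250,465)]
P=[atz(c,(250+x/4.6-.4,170+y/4.6-.4),.104) for x,y in hs]
for i in range(4):
    d=P[(i+1)%4]-P[i]; print(np.hypot(*d[:2]),np.degrees(np.arctan2(d[1],d[0])))
```

```text
[ 0.48859362 -0.23861693  0.104     ] [ 0.48786198 -0.23895568  0.081     ] [ 0.48729496 -0.23850567  0.058     ]
[[ 0.4707 -0.2088  0.058 ]
 [ 0.5194 -0.2229  0.058 ]
 [ 0.5058 -0.2709  0.058 ]
 [ 0.4573 -0.2569  0.058 ]] [ 0.48831832 -0.23985681  0.058     ]
0.05071832081403774 -16.071129029776113
0.04989377978804427 -105.82665863388493
0.05049917053710876 163.9776527876089
0.04993818983390671 74.42458894980307
0.012843698598083066 -30.869927274178703
0.013180563849759774 -120.69723185348535
0.01285955318012638 147.34991182401063
0.012781061590962626 59.26491414602259
```

Run:
```python
from h import *
plan([.488,-.239,.300],-31.5,4)
```

```text
from [ 0.489  -0.2382  0.3648] yaw -13.12 tilt xaxis [-3.e-04 -8.e-04 -1.e+00]
[np.float64(16.2), np.float64(-0.2), np.float64(0.2)] 0.0802
[np.float64(16.2), np.float64(-0.2), np.float64(0.3)] 0.0802
[np.float64(16.2), np.float64(-0.2), np.float64(0.3)] 0.0802
[np.float64(16.2), np.float64(-0.1), np.float64(0.3)] 0.0802
```

```bash
python3 -m crank '[16,0,0,0.08,0,0,50, 16,0,0,0.08,0,0,50, 16,-0.5,0.5,0.08,0,0,50, 17,-0.5,0.5,0.08,0,0,50, 0,0,0,0,0,0,50]'
python3 - <<'E'
from h import *
M=T();im=ctrl.get_image('wrist');save(im,'w2')
print(M.round(4));c=cam('wrist',M)
for t in ['pin_grip','holder_mouth']: print(t,[(np.round(d['at'],1).tolist(),round(d['confidence'],2),atz(c,d['at'],.081 if t[0]=='p' else .058)) for d in ctrl.mark_of('wrist',t)][:4])
plan([.488,-.239,.247],-31.5,3)
E
```

```text
time: 3.28
position: [0.487, -0.2388, 0.2986]
tool_rot: [1.6, 0.9, -1.603]
ft_force: [0.1, -0.4, 0.6]
grip_width: 0.575
[[-2.700e-03  8.531e-01 -5.218e-01  4.870e-01]
 [ 8.000e-04 -5.218e-01 -8.531e-01 -2.388e-01]
 [-1.000e+00 -2.700e-03  7.000e-04  2.986e-01]
 [ 0.000e+00  0.000e+00  0.000e+00  1.000e+00]]
pin_grip [([325.8, 279.3], 0.75, array([ 0.48962744, -0.23924681,  0.081     ]))]
holder_mouth [([320.5, 265.3], 0.73, array([ 0.4872819 , -0.23803665,  0.058     ]))]
from [ 0.4883 -0.2384  0.3006] yaw -31.35 tilt xaxis [ 1.1e-03 -8.0e-04 -1.0e+00]
[np.float64(17.9), np.float64(0.0), np.float64(0.2)] 0.0009
[np.float64(17.9), np.float64(0.0), np.float64(0.2)] 0.0009
[np.float64(17.9), np.float64(0.0), np.float64(0.2)] 0.0009
```

View pics/w2.png

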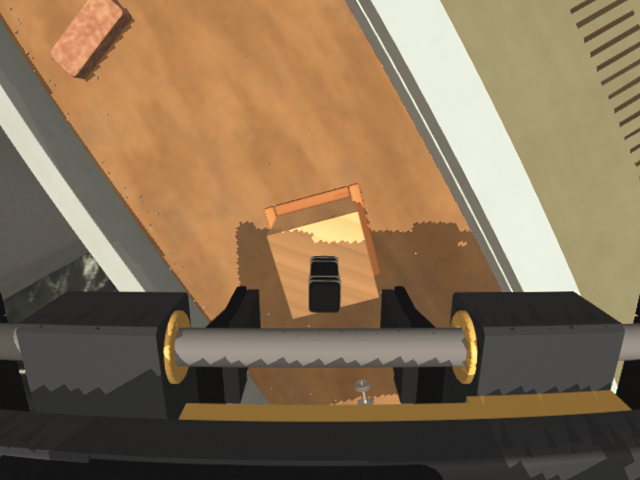

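```bash
python3 -m crank '[14,0,0,0,0,0,50, 14,0,0,0,0,0,50, 14,0,0.5,0,0,0,50, 12,0,0,0,0,0,50, 0,0,0,0,0,0,50]'; python3 -m crank '[0,0,0,0,0,0,5, 0,0,0,0,0,0,5, 0,0,0,0,0,0,5, 0,0,0,0,0,0,5, 0,0,0,0,0,0,5]' 50;python3 - <<'E'
from h import *
M=T();im=ctrl.get_image('wrist');save(im,'w3');print(M.round(4),ctrl.get_state()['ft_force'])
E
```

```text
time: 4.05
position: [0.4874, -0.2378, 0.2443]
tool_rot: [1.599, 0.901, -1.601]
ft_force: [-0.4, 1.5, 0.0]
grip_width: 0.572
time: 4.68
position: [0.4881, -0.238, 0.246]
tool_rot: [1.6, 0.898, -1.599]
ft_force: [0.3, -0.2, 1.2]
grip_width: 0.156
[[ 4.000e-04  8.541e-01 -5.201e-01  4.881e-01]
 [-3.000e-04 -5.201e-01 -8.541e-01 -2.380e-01]
 [-1.000e+00  5.000e-04  1.000e-04  2.460e-01]
 [ 0.000e+00  0.000e+00  0.000e+00  1.000e+00]] [ 0.42963581 -0.13692439 -0.1612455 ]
```

View pics/w3.png

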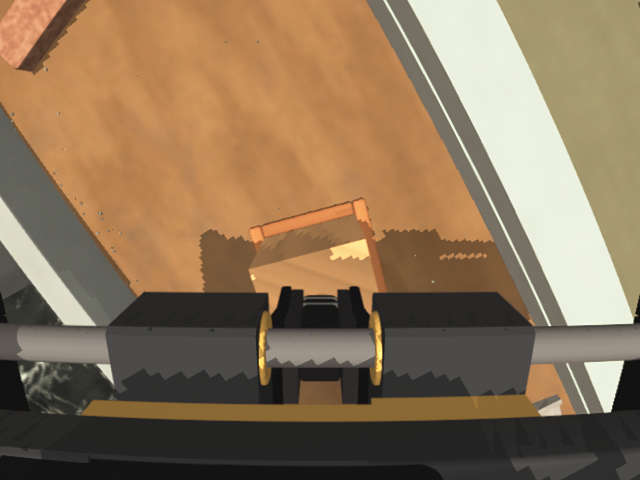

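```bash
python3 -m crank '[-10,0,0,0,0,0,5, -20,0,0,0,0,0,5, -20,0,0,0,0,0,5, -20,0,0,0,0,0,5, -20,0,0,0,0,0,5]'
python3 - <<'E'
from h import *
M=T();im=ctrl.get_image('wrist');save(im,'w4');print(M.round(4),ctrl.get_state()['ft_force'])
c=cam('wrist',M)
for t in ['pin_tip','pin_grip','holder_mouth']: print(t,[(np.round(d['at'],1).tolist(),round(d['confidence'],2)) for d in ctrl.mark_of('wrist',t)][:4])
for x in (.243,.165): print(proj(c,(M@[x,0,0,1])[:3]))
E
```

```text
time: 5.35
position: [0.4879, -0.2379, 0.337]
tool_rot: [1.6, 0.898, -1.599]
ft_force: [0.4, 0.1, -0.9]
grip_width: 0.156
[[ 3.000e-04  8.541e-01 -5.201e-01  4.879e-01]
 [-3.000e-04 -5.201e-01 -8.541e-01 -2.379e-01]
 [-1.000e+00  4.000e-04  1.000e-04  3.370e-01]
 [ 0.000e+00  0.000e+00  0.000e+00  1.000e+00]] [1.32249869 0.17251427 1.65831496]
pin_tip [([320.9, 268.7], 0.7)]
pin_grip [([319.9, 331.8], 0.74)]
holder_mouth [([320.5, 249.3], 0.87)]
[319.5513569  265.71463249]
[319.49449629 329.63451483]
```

View pics/w4.png

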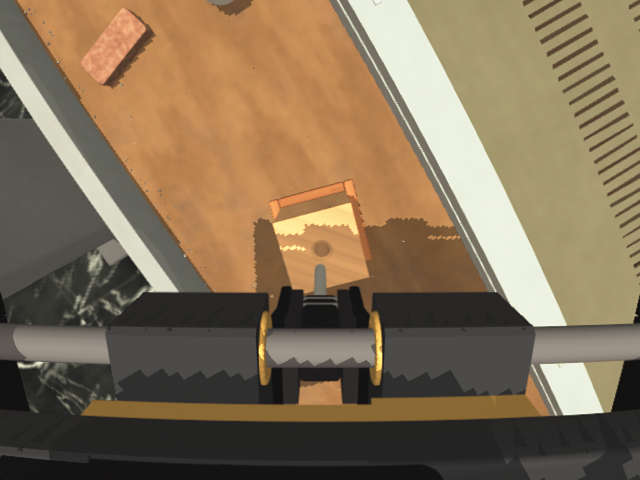

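Run:
```python
from h import *
M=T();im=ctrl.get_image('wrist');save(cv2.resize(im[225:305,270:370],None,fx=7,fy=7,interpolation=cv2.INTER_CUBIC),'w4z');print(M[:3,3]);np.save('M4',M)
plan([.45,.06,.36],-8,7)
```

```text
[ 0.48791208 -0.23797181  0.33590806]
from [ 0.4877 -0.2379  0.3352] yaw -31.33 tilt xaxis [-9.e-04  2.e-04 -1.e+00]
[np.float64(-3.5), np.float64(-26.7), np.float64(-33.5)] -0.0582
[np.float64(-3.5), np.float64(-24.7), np.float64(-35.0)] -0.0582
[np.float64(-3.5), np.float64(-22.7), np.float64(-36.4)] -0.0582
[np.float64(-3.5), np.float64(-20.5), np.float64(-37.7)] -0.0582
[np.float64(-3.5), np.float64(-18.3), np.float64(-38.8)] -0.0582
[np.float64(-3.5), np.float64(-16.0), np.float64(-39.8)] -0.0582
[np.float64(-3.5), np.float64(-13.6), np.float64(-40.7)] -0.0582
```

View pics/w4z.png

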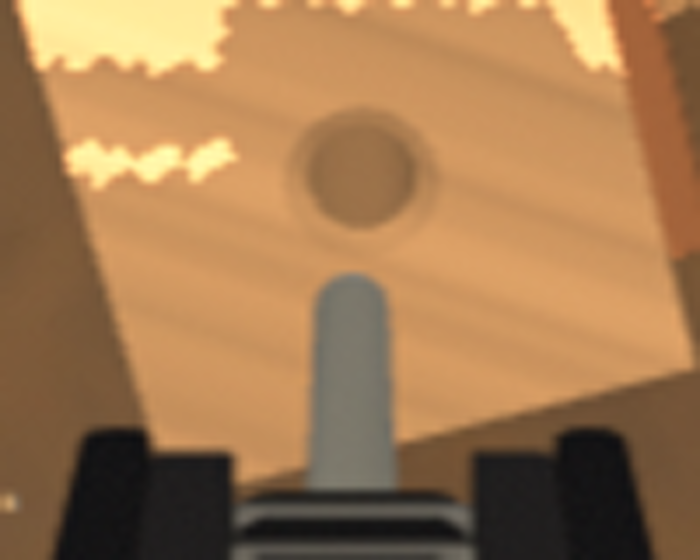

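Run:
```python
from h import *
M=np.load('M4.npy');c=cam('wrist',M)
print('holder',atz(c,(321.4,250.0),.058))
o,v=ray(c,(319.9,269.2)); zt=M[2,3]-.243; print('tip',o+v*(zt-o[2])/v[2])
plan([.487,.08,.35],-7,8)
```

```text
holder [ 0.48854919 -0.23946359  0.058     ]
tip [ 0.48712238 -0.2399149   0.09290806]
from [ 0.4877 -0.2379  0.3352] yaw -31.33 tilt xaxis [-9.e-04  2.e-04 -1.e+00]
[np.float64(-1.9), np.float64(-20.7), np.float64(-33.9)] -0.0531
[np.float64(-1.9), np.float64(-18.9), np.float64(-34.9)] -0.0531
[np.float64(-1.9), np.float64(-17.0), np.float64(-35.9)] -0.0531
[np.float64(-1.9), np.float64(-15.1), np.float64(-36.8)] -0.0531
[np.float64(-1.9), np.float64(-13.1), np.float64(-37.5)] -0.0531
[np.float64(-1.9), np.float64(-11.1), np.float64(-38.1)] -0.0531
[np.float64(-1.9), np.float64(-9.1), np.float64(-38.7)] -0.0531
[np.float64(-1.9), np.float64(-7.0), np.float64(-39.1)] -0.0531
```

```bash
python3 -m crank '[-4,-21,-34,-0.053,0,0,5, -4,-19,-35,-0.053,0,0,5, -3,-17,-36,-0.053,0,0,5, -2,-15,-37,-0.053,0,0,5, -2,-13,-37.5,-0.053,0,0,5]'; python3 -m crank '[0,-11,-38,-0.053,0,0,5, 0,-9,-38.5,-0.053,0,0,5, 0,-7,-39,-0.053,0,0,5, 0,0,0,0,0,0,5, 0,0,0,0,0,0,5]'
python3 - <<'E'
from h import *
ctrl.get_image('top')
M=T();im=ctrl.get_image('wrist');save(im,'w5');np.save('M5',M);print(M.round(4),ctrl.get_state()['ft_force'])
c=cam('wrist',M)
for t in ['pin_tip','pin_grip','hole']: print(t,[(np.round(d['at'],1).tolist(),round(d['confidence'],2)) for d in ctrl.mark_of('wrist',t)][:4])
save(cv2.resize(im[180:305,250:390],None,fx=5,fy=5,interpolation=cv2.INTER_CUBIC),'w5z')
E
```

```text
time: 6.22
position: [0.4872, -0.0351, 0.351]
tool_rot: [1.41, 1.065, -1.41]
ft_force: [1.0, -0.5, -0.8]
grip_width: 0.16
time: 6.85
position: [0.4871, 0.0808, 0.3507]
tool_rot: [1.297, 1.149, -1.298]
ft_force: [-0.5, -0.8, -0.2]
grip_width: 0.158
[[-1.000e-04  9.925e-01 -1.224e-01  4.873e-01]
 [-1.000e-03 -1.224e-01 -9.925e-01  7.990e-02]
 [-1.000e+00 -0.000e+00  1.000e-03  3.507e-01]
 [ 0.000e+00  0.000e+00  0.000e+00  1.000e+00]] [-0.0164304   0.37614928 -0.24940503]
pin_tip [([321.6, 268.9], 0.75)]
pin_grip [([321.3, 332.7], 0.78)]
hole [([315.6, 247.0], 0.75), ([319.4, 269.0], 0.66)]
```

View pics/w5.png

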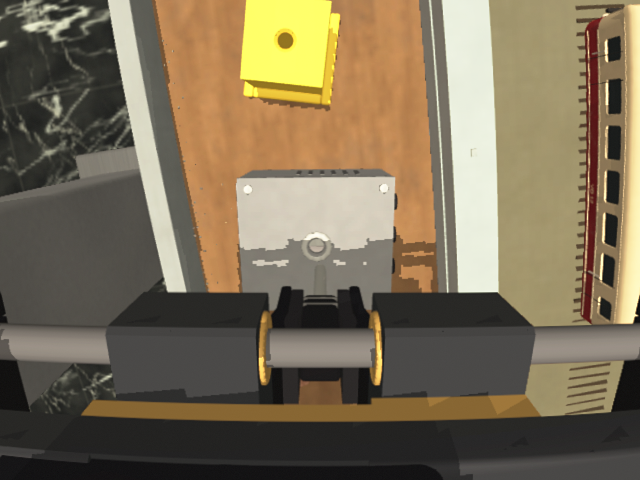

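View pics/w5z.png

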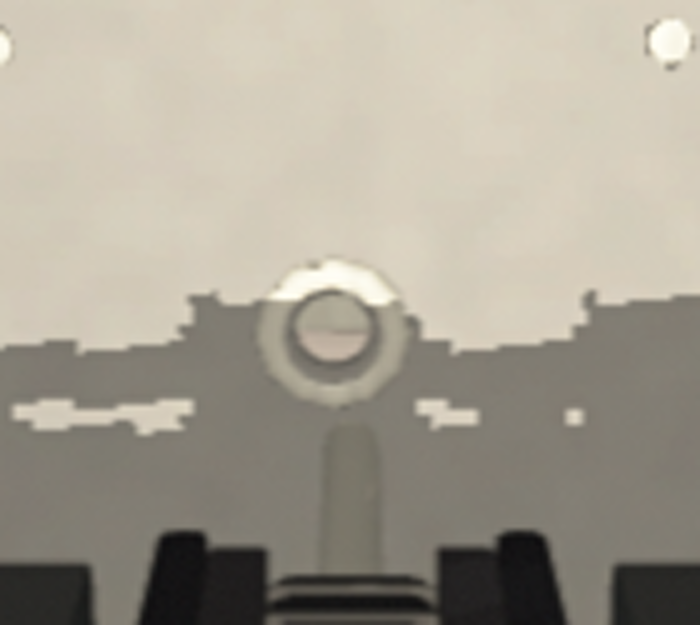

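Run:
```python
from h import *
M=np.load('M5.npy');c=cam('wrist',M)
h=atz(c,(316.5,246.0),.064);zt=M[2,3]-.243
t=atz(c,(320.2,270.2),zt);print('hole',h,'tip',t, 'tool d',M[:3,:3].T@(h-t)*1000)
for uv in [(315.6,247),(316.5,246)]: print(atz(c,uv,.062))
print(ctrl.get_state()['position'],ctrl.get_state()['ft_force'])
```

```text
hole [0.48522146 0.07912205 0.064     ] tip [0.48735083 0.07695556 0.10765334] tool d [43.65144958 -2.37776919 -1.93367694]
[0.48446832 0.07797614 0.062     ]
[0.48513825 0.07857913 0.062     ]
[0.48767831 0.07910269 0.35064617] [ 0.26547241  0.27865523 -0.42232312]
```

```bash
python3 -m crank '[12,-2.4,-1.9,0,0,0,5, 12,0,0,0,0,0,5, 11,0,0,0,0,0,5, 0,0,0,0,0,0,5, 0,0,0,0,0,0,5]'
python3 - <<'E'
from h import *
ctrl.get_image('top')
M=T();im=ctrl.get_image('wrist');save(im,'w6');np.save('M6',M);print(M.round(4),ctrl.get_state()['ft_force'])
save(cv2.resize(im[220:300,270:370],None,fx=7,fy=7,interpolation=cv2.INTER_CUBIC),'w6z')
im=ctrl.get_image('scene');save(cv2.resize(im[150:310,250:420],None,fx=3.6,fy=3.6,interpolation=cv2.INTER_CUBIC),'s6z')
E
```

```text
time: 7.72
position: [0.4857, 0.0822, 0.3158]
tool_rot: [1.299, 1.149, -1.299]
ft_force: [0.1, 0.4, -0.6]
grip_width: 0.159
[[ 6.000e-04  9.924e-01 -1.227e-01  4.857e-01]
 [ 1.000e-04 -1.227e-01 -9.924e-01  8.220e-02]
 [-1.000e+00  6.000e-04 -1.000e-04  3.160e-01]
 [ 0.000e+00  0.000e+00  0.000e+00  1.000e+00]] [-0.29478676 -1.09256478 -1.11188052]
```

View pics/w6z.png

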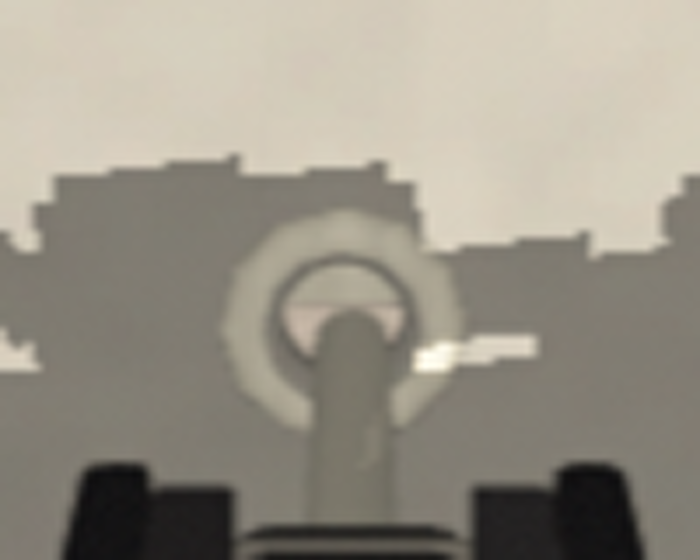

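View pics/s6z.png

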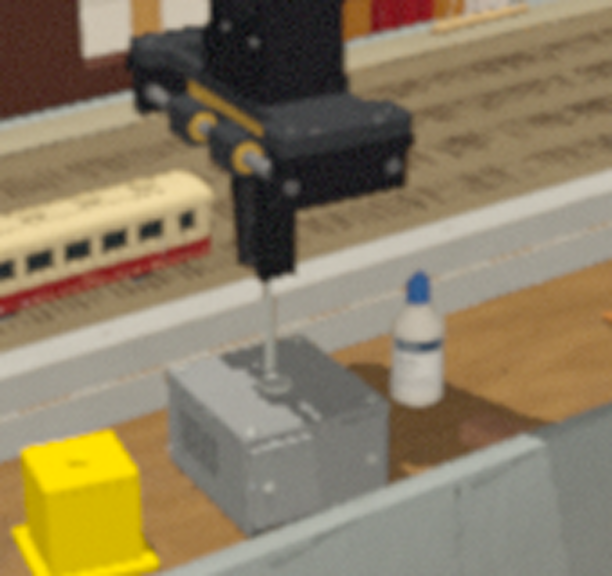

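Run:
```python
from h import *
M=np.load('M6.npy');c=cam('wrist',M)
h=atz(c,(318.4,266.4),.064);zt=M[2,3]-.243
t=atz(c,(319.9,268.6),zt);print('hole',h,'tip',t, 'tool d',M[:3,:3].T@(h-t)*1000)
print(ctrl.get_state()['position'],ctrl.get_state()['ft_force'])
```

```text
hole [0.48482355 0.07888824 0.064     ] tip [0.48587514 0.08043403 0.07303112] tool d [ 9.03039856 -0.8591114   1.66439788]
[0.4857253  0.08220568 0.31616415] [ 0.60179714 -0.43737383 -0.37794479]
```

```bash
python3 -m crank '[0,-0.9,1.5,0,0,0,5, 4,0,0,0,0,0,5, 4,0,0,0,0,0,5, 3,0,0,0,0,0,5, 2,0,0,0,0,0,5]'
python3 - <<'E'
from h import *
for i in range(3):
    s=ctrl.get_state();print(s['position'].round(4),s['ft_force'].round(2)); im=ctrl.get_image('wrist')
save(cv2.resize(im[220:300,270:370],None,fx=7,fy=7,interpolation=cv2.INTER_CUBIC),'w7z')
E
```

```text
time: 8.5
position: [0.4844, 0.0808, 0.3024]
tool_rot: [1.299, 1.149, -1.3]
ft_force: [-0.3, 0.4, -0.0]
grip_width: 0.157
[0.4844 0.0808 0.3024] [-0.28  0.43 -0.05]
[0.4843 0.0807 0.3022] [ 0.09  0.49 -0.59]
[0.4843 0.0807 0.3024] [-0.84 -0.48  0.06]
```

View pics/w7z.png

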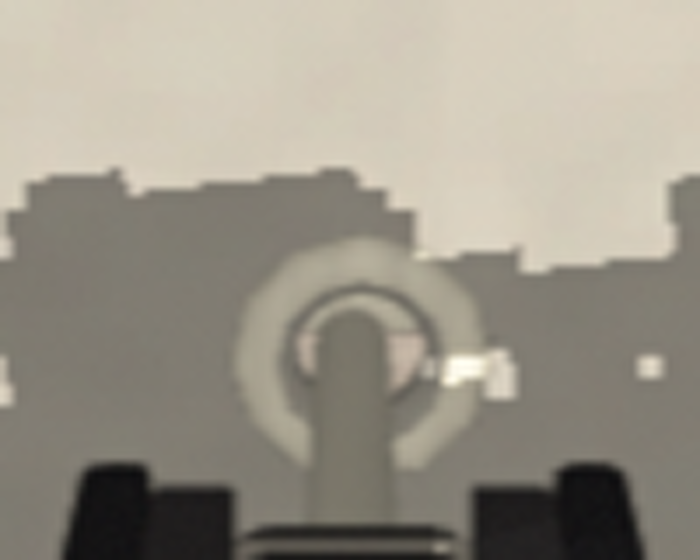

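```bash
python3 -m crank '[2,0.7,-0.4,0,0,0,5, 4,0,0,0,0,0,5, 4,0,0,0,0,0,5, 4,0,0,0,0,0,5, 2,0,0,0,0,0,5]'; python3 -m crank '[1,0,0,0,0,0,5, 1,0,0,0,0,0,5, 1,0,0,0,0,0,5, 1,0,0,0,0,0,5, 1,0,0,0,0,0,5]'
```

```text
time: 9.28
position: [0.4851, 0.081, 0.2863]
tool_rot: [1.299, 1.149, -1.3]
ft_force: [0.2, 0.4, -0.4]
grip_width: 0.159
time: 9.9
position: [0.4852, 0.0811, 0.2817]
tool_rot: [1.299, 1.148, -1.299]
ft_force: [0.6, -0.1, -1.4]
grip_width: 0.15
```

```bash
python3 -m crank '[1,0,0,0,0,0,5, 1,0,0,0,0,0,5, 1,0,0,0,0,0,5, 1,0,0,0,0,0,5, 0,0,0,0,0,0,5]'
```

```text
time: 10.52
position: [0.4851, 0.0811, 0.2776]
tool_rot: [1.299, 1.149, -1.299]
ft_force: [0.2, 1.0, -0.7]
grip_width: 0.157
```

```bash
python3 -m crank '[1,0,0,0,0,0,5, 1,0,0,0,0,0,5, 1,0,0,0,0,0,5, 1,0,0,0,0,0,5, 0,0,0,0,0,0,5]'
```

```text
time: 11.15
position: [0.4851, 0.0811, 0.2736]
tool_rot: [1.299, 1.149, -1.299]
ft_force: [0.5, -0.6, -0.4]
grip_width: 0.154
```

```bash
python3 -m crank '[1,0,0,0,0,0,5, 1,0,0,0,0,0,5, 1,0,0,0,0,0,5, 0,0,0,0,0,0,5, 0,0,0,0,0,0,5]'
```

```text
time: 11.78
position: [0.4853, 0.0812, 0.2713]
tool_rot: [1.299, 1.148, -1.299]
ft_force: [-1.1, 0.3, 6.0]
grip_width: 0.155
```

```bash
python3 -m crank '[1,0,0,0,0,0,5, 1,0,0,0,0,0,5, 1,0,0,0,0,0,5, 0,0,0,0,0,0,5, 0,0,0,0,0,0,5]'
```

```text
time: 12.4
position: [0.4854, 0.0812, 0.2683]
tool_rot: [1.299, 1.148, -1.299]
ft_force: [-1.2, 0.4, 5.8]
grip_width: 0.152
```

```bash
python3 -m crank '[1,0,0,0,0,0,5, 1,0,0,0,0,0,5, 0.5,0,0,0,0,0,5, 0,0,0,0,0,0,5, 0,0,0,0,0,0,5]'
```

```text
time: 13.02
position: [0.4854, 0.0812, 0.266]
tool_rot: [1.299, 1.148, -1.299]
ft_force: [-1.4, -0.1, 6.5]
grip_width: 0.155
```

```bash
python3 -m crank '[0.5,0,0,0,0,0,5, 0,0,0,0,0,0,5, 0.5,0,0,0,0,0,5, 0,0,0,0,0,0,5, 0,0,0,0,0,0,5]'
```

```text
time: 13.65
position: [0.4854, 0.0812, 0.2651]
tool_rot: [1.299, 1.148, -1.299]
ft_force: [-1.1, 0.4, 8.7]
grip_width: 0.156
```

```bash
python3 -m crank '[0.5,0,0,0,0,0,5, 0,0,0,0,0,0,5, 0,0,0,0,0,0,5, 0,0,0,0,0,0,5, 0,0,0,0,0,0,5]'
python3 - <<'E'
from h import *
for i in range(4):
    s=ctrl.get_state();print(s['position'].round(4),s['ft_force'].round(2)); im=ctrl.get_image('scene')
save(cv2.resize(im[150:310,250:420],None,fx=3.6,fy=3.6,interpolation=cv2.INTER_CUBIC),'s8z')
E
```

```text
time: 14.28
position: [0.4854, 0.0812, 0.2646]
tool_rot: [1.299, 1.148, -1.299]
ft_force: [-1.8, -0.3, 7.6]
grip_width: 0.16
[0.4854 0.0812 0.2646] [-1.77 -0.33  7.63]
[0.4854 0.0812 0.2646] [-2.08 -0.13  8.46]
[0.4854 0.0812 0.2646] [-2.17 -0.55  7.21]
[0.4854 0.0812 0.2646] [-2.15 -0.3   7.81]
```

View pics/s8z.png

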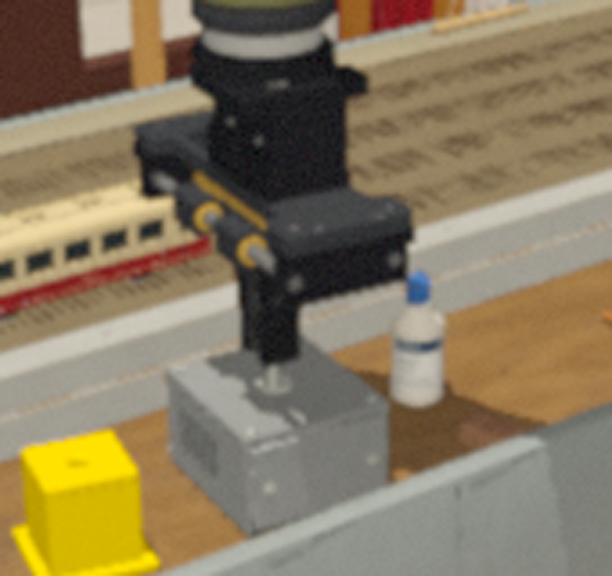

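```bash
python3 -m crank '[0.5,0,0,0,0,0,5, 0,0,0,0,0,0,5, 0,0,0,0,0,0,5, 0,0,0,0,0,0,5, 0,0,0,0,0,0,5]'
python3 - <<'E'
from h import *
for i in range(4):
    s=ctrl.get_state();print(s['position'].round(4),s['ft_force'].round(2)); im=ctrl.get_image('scene')
save(cv2.resize(im[150:310,250:420],None,fx=3.6,fy=3.6,interpolation=cv2.INTER_CUBIC),'s9z')
E
```

```text
time: 15.1
position: [0.4843, 0.0814, 0.2634]
tool_rot: [1.297, 1.151, -1.302]
ft_force: [-5.8, 0.6, 7.0]
grip_width: 0.155
[0.4843 0.0814 0.2634] [-5.85  0.58  6.95]
[0.4843 0.0815 0.2634] [-5.71  0.17  7.15]
[0.4843 0.0814 0.2634] [-5.2   0.05  7.7 ]
[0.4843 0.0815 0.2634] [-5.34  0.37  7.07]
```

```bash
python3 -m crank '[-3,0,0,0,0,0,5, -5,0,0,0,0,0,5, -6,0,0,0,0,0,5, -6,0,0,0,0,0,5, -6,0,0,0,0,0,5]'; python3 -m crank '[-6,0,0,0,0,0,5, -6,0,0,0,0,0,5, -6,0,0,0,0,0,5, -6,0,0,0,0,0,5, -10,0,0,0,0,0,5]';python3 - <<'E'
from h import *
im=ctrl.get_image('scene');save(cv2.resize(im[150:310,250:420],None,fx=3.6,fy=3.6,interpolation=cv2.INTER_CUBIC),'s10z')
im=ctrl.get_image('wrist');save(im,'w10');s=ctrl.get_state();print(s['position'].round(4),s['ft_force'].round(2))
E
```

```text
time: 15.92
position: [0.484, 0.081, 0.2887]
tool_rot: [1.297, 1.151, -1.303]
ft_force: [-5.6, -0.1, -6.7]
grip_width: 0.161
time: 16.55
position: [0.4855, 0.0811, 0.3241]
tool_rot: [1.3, 1.148, -1.298]
ft_force: [-0.2, 0.1, -1.3]
grip_width: 0.157
[0.4859 0.0813 0.3248] [ 0.24 -0.42  0.35]
```

View pics/s10z.png

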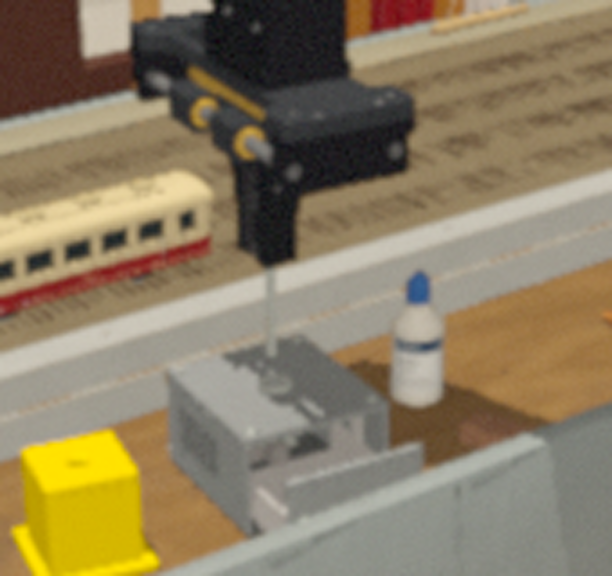

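View pics/w10.png

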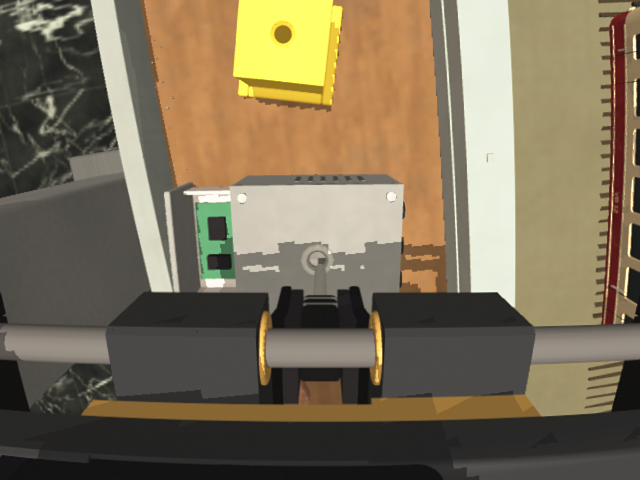

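Run:
```python
from h import *
s=ctrl.get_state()
plan([.488,-.2382,.340],-31.4,8,start=[.4858,.0812,.345])
```

```text
from [0.4858 0.0812 0.345 ] yaw -7.05 tilt xaxis [ 0.0031 -0.     -1.    ]
[np.float64(0.6), np.float64(5.2), np.float64(39.6)] 0.0531
[np.float64(0.6), np.float64(7.3), np.float64(39.3)] 0.0531
[np.float64(0.6), np.float64(9.3), np.float64(38.8)] 0.0531
[np.float64(0.6), np.float64(11.4), np.float64(38.3)] 0.0531
[np.float64(0.6), np.float64(13.4), np.float64(37.6)] 0.0531
[np.float64(0.6), np.float64(15.4), np.float64(36.8)] 0.0531
[np.float64(0.6), np.float64(17.3), np.float64(36.0)] 0.0531
[np.float64(0.6), np.float64(19.2), np.float64(35.0)] 0.0531
```

```bash
python3 -m crank '[-20,0,0,0,0,0,5, 0,5,39.5,0.053,0,0,5, 0,7,39.5,0.053,0,0,5, 0,9.5,39,0.053,0,0,5, 0,11.5,38.5,0.053,0,0,5]'; python3 -m crank '[0,13.5,37.5,0.053,0,0,5, 0,15.5,37,0.053,0,0,5, 0,17.5,36,0.053,0,0,5, 5,19,35,0.053,0,0,5, 0,0,0,0,0,0,5]'; python3 -m crank '[3,0,0,0,0,0,5, 2,0,0,0,0,0,5, 0,0,0,0,0,0,5, 0,0,0,0,0,0,5, 0,0,0,0,0,0,5]';python3 - <<'E'
from h import *
M=T();im=ctrl.get_image('wrist');save(cv2.resize(im[225:305,270:370],None,fx=7,fy=7,interpolation=cv2.INTER_CUBIC),'w11z');np.save('M11',M);print(M.round(4))
print(ctrl.get_state()['position'])
E
```

```text
time: 17.27
position: [0.4859, -0.0804, 0.3433]
tool_rot: [1.453, 1.03, -1.452]
ft_force: [-0.0, -0.1, -0.8]
grip_width: 0.157
time: 17.9
position: [0.4863, -0.2441, 0.337]
tool_rot: [1.604, 0.894, -1.607]
ft_force: [0.7, -0.3, -0.4]
grip_width: 0.158
time: 18.52
position: [0.4875, -0.2388, 0.3335]
tool_rot: [1.599, 0.899, -1.599]
ft_force: [0.2, -0.6, -0.6]
grip_width: 0.157
[[ 3.000e-04  8.544e-01 -5.197e-01  4.875e-01]
 [-4.000e-04 -5.197e-01 -8.544e-01 -2.388e-01]
 [-1.000e+00  5.000e-04  2.000e-04  3.335e-01]
 [ 0.000e+00  0.000e+00  0.000e+00  1.000e+00]]
[ 0.4874307  -0.23884696  0.33343941]
```

View pics/w11z.png

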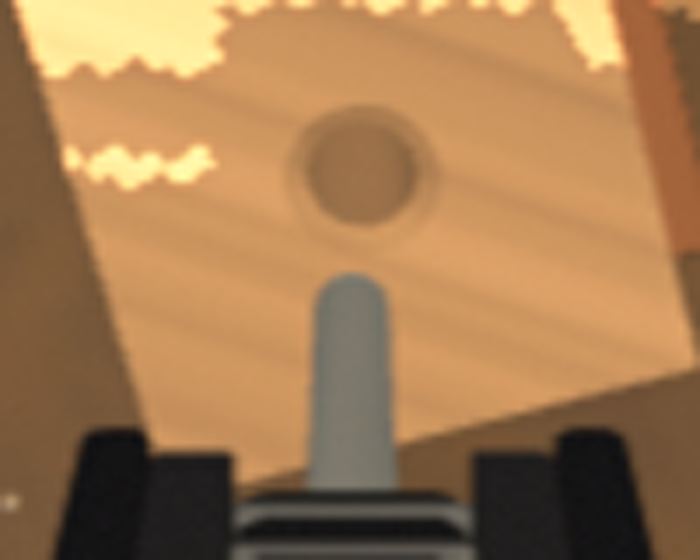

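```bash
python3 -m crank '[8,0.5,-1.6,0,0,0,5, 8,0,0,0,0,0,5, 8,0,0,0,0,0,5, 0,0,0,0,0,0,5, 0,0,0,0,0,0,5]';python3 - <<'E'
from h import *
M=T();im=ctrl.get_image('wrist');save(cv2.resize(im[225:305,270:370],None,fx=7,fy=7,interpolation=cv2.INTER_CUBIC),'w12z');np.save('M12',M);print(M[:3,3].round(4))
print(ctrl.get_state()['position'])
E
```

```text
time: 19.2
position: [0.4887, -0.2379, 0.3093]
tool_rot: [1.6, 0.899, -1.6]
ft_force: [-0.6, -0.1, -0.4]
grip_width: 0.153
[ 0.4887 -0.2379  0.3093]
[ 0.4887686  -0.23795261  0.30946666]
```

View pics/w12z.png

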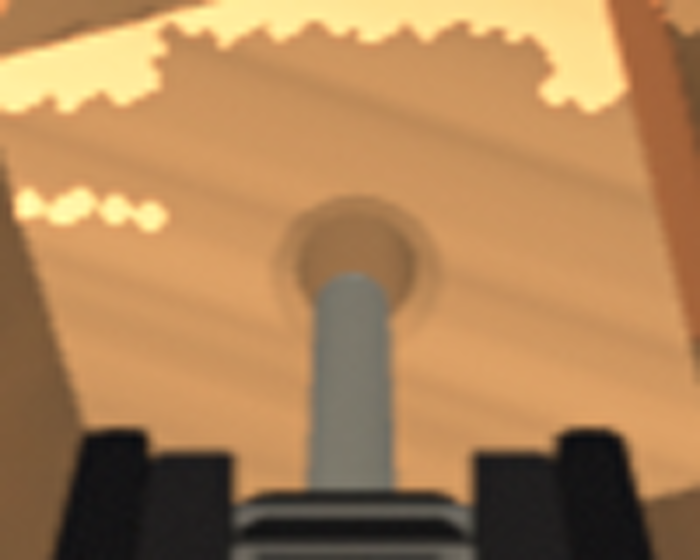

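Run:
```python
from h import *
M=np.load('M12.npy');c=cam('wrist',M)
f=lambda x,y:(270+x/7-.4,225+y/7-.4)
h=atz(c,f(357,276),.058);t=atz(c,f(352,309),M[2,3]-.243);print(h,t,M[:3,:3].T@(h-t)*1000)
```

```text
[ 0.48835259 -0.239694    0.058     ] [ 0.48795332 -0.23955663  0.06627333] [ 8.27336731  0.41168942 -0.09046847]
```

```bash
python3 -m crank '[4,0.3,0,0,0,0,5, 5,0,0,0,0,0,5, 5,0,0,0,0,0,5, 5,0,0,0,0,0,5, 5,0,0,0,0,0,5]'; python3 -m crank '[7,0,0,0,0,0,5, 7,0,0,0,0,0,5, 7,0,0,0,0,0,5, 7,0,0,0,0,0,5, 4,0,0,0,0,0,5]'
```

```text
time: 19.88
position: [0.4888, -0.2381, 0.2848]
tool_rot: [1.6, 0.899, -1.6]
ft_force: [0.3, -0.4, 0.1]
grip_width: 0.159
time: 20.5
position: [0.4888, -0.238, 0.2526]
tool_rot: [1.599, 0.899, -1.6]
ft_force: [0.8, -0.4, 0.7]
grip_width: 0.152
```

```bash
python3 -m crank '[2,0,0,0,0,0,5, 2,0,0,0,0,0,5, 1,0,0,0,0,0,5, 0.5,0,0,0,0,0,5, 0,0,0,0,0,0,5]'
```

```text
time: 21.12
position: [0.4889, -0.2381, 0.2478]
tool_rot: [1.6, 0.899, -1.6]
ft_force: [-0.7, 0.7, -0.9]
grip_width: 0.154
```

```bash
python3 -m crank '[0.5,0,0,0,0,0,5, 0.5,0,0,0,0,0,5, 0.5,0,0,0,0,0,5, 0.5,0,0,0,0,0,5, 0,0,0,0,0,0,5]'
```

```text
time: 21.75
position: [0.4889, -0.2381, 0.2459]
tool_rot: [1.599, 0.899, -1.6]
ft_force: [-1.4, 0.4, 2.3]
grip_width: 0.153
```

```bash
python3 -m crank '[0.4,0,0,0,0,0,5, 0,0,0,0,0,0,5, 0,0,0,0,0,0,17, 0,0,0,0,0,0,22, 0,0,0,0,0,0,40]' 20;  python3 -m crank '[0,0,0,0,0,0,50, 0,0,0,0,0,0,50, -10,0,0,0,0,0,50, -20,0,0,0,0,0,50, -25,0,0,0,0,0,50]'; python3 -m crank '[-40,0,0,0,0,0,50, -20,0,0,0,0,0,50, 0,0,0,0,0,0,50, 0,0,0,0,0,0,50, 0,0,0,0,0,0,50]'
python3 - <<'E'
from h import *
M=T();im=ctrl.get_image('wrist');save(cv2.resize(im[170:300,250:390],None,fx=4.6,fy=4.6,interpolation=cv2.INTER_CUBIC),'w13z')
im=ctrl.get_image('scene');save(cv2.resize(im[170:310,250:510],None,fx=3,fy=3,interpolation=cv2.INTER_CUBIC),'s13z')
print([(t,[(d['at'],d['confidence']) for d in ctrl.mark_of('scene',t)]) for t in('pin_grip','pin_tip')])
E
```

```text
time: 22.38
position: [0.4889, -0.238, 0.2451]
tool_rot: [1.6, 0.899, -1.6]
ft_force: [-0.4, -0.8, -0.3]
grip_width: 0.294
time: 23.0
position: [0.4888, -0.238, 0.3013]
tool_rot: [1.599, 0.899, -1.6]
ft_force: [0.8, -0.5, -0.1]
grip_width: 0.572
time: 23.62
position: [0.4885, -0.2379, 0.359]
tool_rot: [1.599, 0.901, -1.601]
ft_force: [-0.1, -0.5, -0.0]
grip_width: 0.576
[('pin_grip', [([438.1, 211.7], 0.52)]), ('pin_tip', [])]
```

View pics/w13z.png

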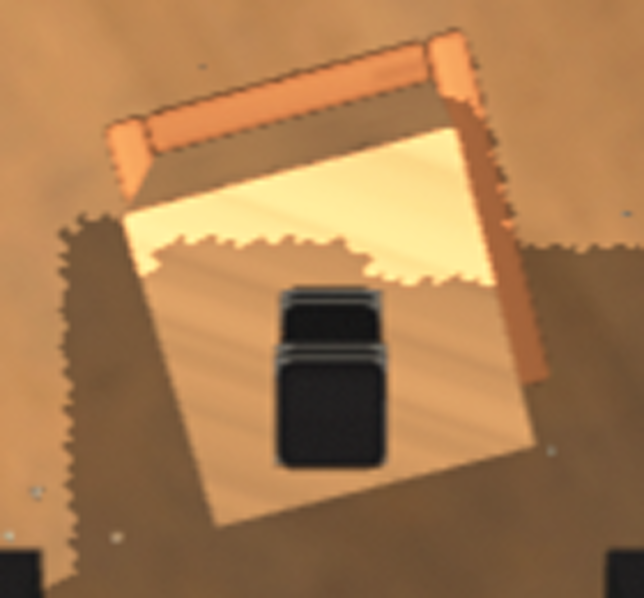

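View pics/s13z.png

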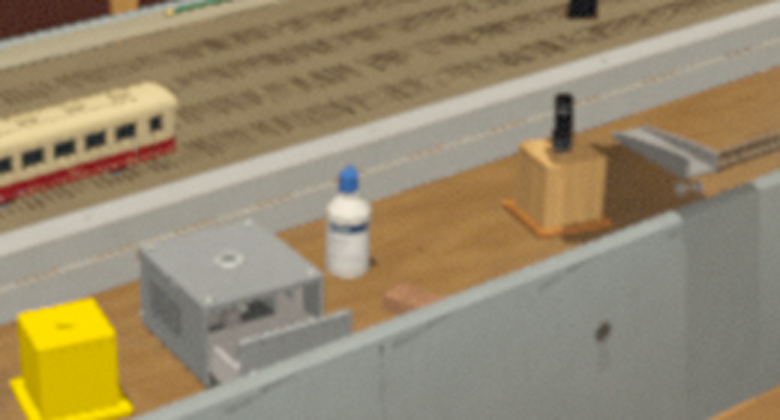

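Run:
```python
from h import *
im=ctrl.get_image('top');save(cv2.resize(im[195:290,220:500],None,fx=2.8,fy=2.8,interpolation=cv2.INTER_CUBIC),'t14z')
t=cam('top'); print(ctrl.get_state()['qd'].round(3))
a=cv2.imread('pics/scene0.png')[190:245,415:460];b=ctrl.get_image('scene')[190:245,415:460,::-1]
save(cv2.resize(np.hstack([a,b]),None,fx=7,fy=7,interpolation=cv2.INTER_CUBIC)[:,:,::-1],'cmp')
```

```text
[ 0.001 -0.002 -0.    -0.003 -0.001  0.001  0.002]
```

View pics/t14z.png

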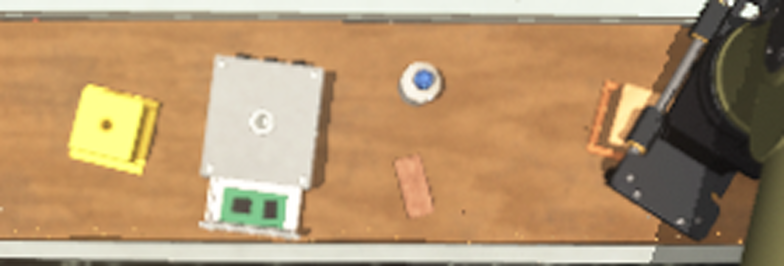

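View pics/cmp.png

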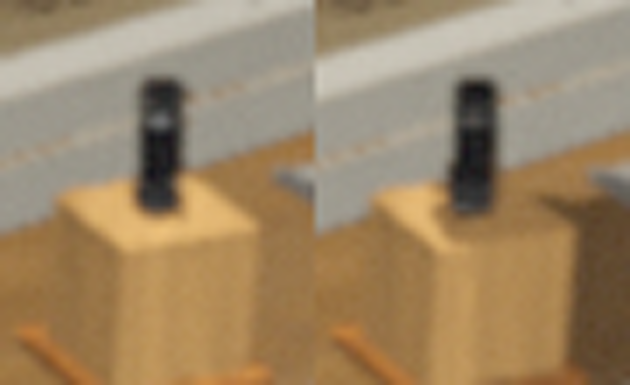

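Run:
```python
from h import *
t=cam('top');f=lambda x,y:(220+x/2.8-.3,195+y/2.8-.3)
for p,z in [((202,222),.055),((300,235),.055),((202,175),.062),((310,188),.062)]: print(atz(t,f(*p),z).round(4))
```

```text
[0.4042 0.1292 0.055 ]
[0.3942 0.0487 0.055 ]
[0.4425 0.1292 0.062 ]
[0.4326 0.0409 0.062 ]
```

Run:
```python
from h import *
print(ctrl.close_job())
```

```text
the job is handed in; nothing more can be done
None
```

I tripped the latch with the pin, the tray sprang open, and the pin is back upright in its wooden block. I handed the job in at about 24 s of the 72 s allowed.

- **Latch:** I met the pad about 33 mm below the flat top and pressed in small steps. At the trip the sideways force on the hand jumped to about 5.5 N towards the unit's front. The highest force I read along the pin was about 8.7 N, so nothing was forced.
- **Tray:** I drew the pin straight up and the tray sprang out. The top camera puts it at about 38–39 mm out. That is the full 40 mm within the camera's accuracy, but it is not an exact reading.
- **Pin:** It met the block at the same tool height as when I first gripped it. Side-by-side pictures from before and after show the handle at the same height on the block, upright.
- **Other things:** The glue bottle and the track rubber look unmoved in the last top picture. I never went near the pliers and did not include them in the last close-ups. The robot was clear of everything and still when I handed in.

No check failed. The one mismatch was a 1.5 mm difference between camera estimates of the pin and the block's hole, which a closer picture just before reinsertion resolved.

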